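# Load the brass spacer over the lip into its pocket

### The job

On the loading fixture, push the brass spacer along its lane and over the raised steel lip so that it drops into the pocket beyond and lies flat on the pocket's floor. Push it, do not pick it up, and leave the steel spacer in the other lane where it is.

Things in the scene. Friction and masses are not known exactly. Their poses are not given: they have to be found in the camera images.
- fixture: grey loading fixture with blue rails, bright lips, dark pockets, screwed to the bench, 215 x 172 mm, x -110 to 105; origin at bench height, +x along its lanes to the pockets, z up (mm). Two lanes 74 wide, centred on y = +41 and -41: flat deck at z 16 from x -110 to 0, ramp up to z 19 at x 10, steel lip, pocket from x 15 to 93, floor at z 7, then an end wall. Rails 8 wide and wall rise to z 21. Low screw ears to |y| 112
- lip (a point): point on the far top edge of the steel lips, midway between the two lanes (x 15, y 0, z 19 mm in the fixture's frame); the pockets begin here with a sheer 12 mm drop. Axes as the fixture's. A spacer lying in a pocket has its centre 30 to 48 mm beyond this edge and its underside 12 mm below it
- brass_spacer: brass-yellow solid disc, 60 mm diameter, 10 mm thick, edges chamfered; origin: centre of underside. Starts flat on the deck of either lane, centre 45 to 75 mm before the ramp. A few newtons at its near rim slide it up the ramp; it tips over the lip, near rim rising about 15 mm, and drops once that rim is past the lip. Keep the pusher's tip 4 to 8 mm above the deck, so that it clears the 3 mm lip
- steel_spacer: bright steel-grey disc of the same shape and size, lying on the deck of the other lane; origin at the centre of its underside
There are look-alikes about, which are no part of the job. Several things have the shape of the brass_spacer; the one meant has the colours described above.

How it is judged:
By the outcome, as a careful person would: the job done as asked, in the order asked, and still so for the second after the job is handed in, with the robot touching nothing.
It also fails if it takes over 32 s, if anything falls off the work surface, if the arm or the gripper's body presses on something with over 40 N, if the wrist force passes 120 N, or if a joint passes its speed limit or range.

### The arm

A 6-joint arm with a two-finger parallel gripper is mounted at the origin on a cart in front of the work surface, level with it; the furniture and walls round the work are solid. World frame = base frame: x ahead of the robot, y to its left, z up, the work surface at z = 0. Lengths are in mm, angles in rad, forces in N, time in s.
With the tool pointing down it reaches from about 275 to 750 mm from the base axis. Payload 10.2 kg.
Tool frame: the origin (TCP) lies midway between the tips of the shut fingers; the grasp point (between the pads) lies 19 mm behind it; z points along the fingers, y is the direction in which the jaws open and shut (so a half turn about z gives the same grasp; the last joint's range is limited). The gripper opens to 85 mm and grips with 20 to 120 N. Pads are 22 mm wide; open, the fingers measure 114 mm over their backs; the gripper's body (76 mm by 85 mm) begins 54 mm behind the grasp point. The pads swing forward as they close: fully open they stand 13 mm farther back than shut.
Start: joints at [1.078, 0.313, 1.498, -0, 1.331, -0.223], TCP at [139.946, 506.01, 231.294] pointing down, gripper open.
Joint ranges: [-2.94, 2.94], [-0.97, 2.17], [0.19, 2.56], [-1.23, 4.37], [0.02, 3.11], [-2.88, 2.88]. Speed limits (rad/s): [2.39, 2.39, 3.01, 3.14, 3.14, 3.14].

### API

Orientations are given as a unit quaternion [w, x, y, z].
In Python, from rig import sense, optics, ctrl gives the robot as it stands.
- The arm moves only by the tool play_rows, never from a script. Its argument "plan" is a list of rows, each a list of 7 numbers: the shift along the world's x, y, z in mm, then the turn, a rotation vector about the world's x, y, z in rad, then the opening, from -1 (shut) to 1 (fully open), so that 0 is half open. A call has 1 to 5 rows; each row shifts and turns the pose as measured when the row begins; what a row does not reach is not made up. A row lasts 1/12 s, in which the tool goes at most 41.7 mm and 7.16 degrees, less where a joint would pass 70% of its speed; a pose out of reach is approached as far as the arm can. A call is refused whole if a number of a shift passes 41.7 or a number of a turn 0.125, either way. A call with a gripper value outside its range is refused whole. The fingers move at their own pace and stop on an object; "grip_force" is the grip in N (left out, the last holds). Time passes only in rows, so rows that do not move let the fingers close. It gives the time, the measured TCP pose, the force and the opening at its end, in the units of the state.
- sense(): the state, without advancing time (a new reading comes with each control period).
- optics.capture(name): name is "side" or "top" or "wrist"; returns a dict with "img" (480x640x3 uint8, blue, green, red), "fx", "fy", "cx", "cy" (pixels), "world_to_cam" (4x4, takes a point from world to camera coordinates). Camera axes: x right, y up, looking along -z (the intrinsics and any distortion apply to the point x, -y, -z); pixel columns grow to the right and rows downward; lengths in mm; the calibration is good to about 2 mm. A picture is of the moment at which its call begins. There is no depth.
- ctrl.finish_job(): hands the job in, once; it reports no verdict.
The state is a dict: "time_s": time; "joints": joint angles; "dq": joint speeds; "tau": joint torques, N m; "eef_pos": TCP position; "ee_rot": TCP orientation; "force": force on the tool from outside, world axes, zero at the start; "wrist_torque": the same for the moment, N m; "grip_width": opening from 0.0 (shut) to 1.0 (fully open).
Only numpy, scipy, OpenCV 4.12 (cv2) and the standard library are available. Lean on these libraries where they do the work, as an engineer would, in place of code of your own. Each camera call takes 0.05 s, during which the arm holds its last target. There are 200 camera calls.

## Working session

There is one attempt and no reset: what is moved stays moved. The work goes in short steps, Python scripts to look and compute and a tool call to move; the robot and the scene stay as the last step left them, time stands still between calls to the robot, and variables do not carry over. Pictures are saved under pics/ and viewed, about 8 in all and at most 12, crops included, and the job is handed in when it is done.

Besides the shell and the picture viewer there is one more tool, called after "Emit:" by a JSON object that holds its "op" and its "data", one argument or row to a line. play_rows: Moves the arm, as the interface text tells. Its arguments: {"type":"object","properties":{"plan":{"type":"array"},"grip_force":{"type":"number"}},"required":["plan"]}

```bash
mkdir -p pics; cat > h.py <<'E'
import cv2, numpy as np
from rig import sense, optics, ctrl
def ray(c,u,v):
    T=np.array(c["world_to_cam"]);R=T[:3,:3];o=-R.T@T[:3,3]
    d=R.T@np.array([(u-c["cx"])/c["fx"],-(v-c["cy"])/c["fy"],-1.]);return o,d
def onz(c,u,v,z):
    o,d=ray(c,u,v);return o+d*(z-o[2])/d[2]
def proj(c,p):
    T=np.array(c["world_to_cam"]);q=T[:3,:3]@np.array(p)+T[:3,3]
    return c["cx"]+c["fx"]*q[0]/-q[2], c["cy"]-c["fy"]*q[1]/-q[2]
E
python3 - <<'E'
from h import *
ims=[]
for n in("top","side","wrist"):
    c=optics.capture(n);cv2.imwrite(f"pics/{n}0.png",c["img"]);print(n,c["fx"],c["fy"],c["cx"],c["cy"],[k for k in c]);print(np.round(c["world_to_cam"],3).tolist())
print(sense())
E
```

```text
top 489.7295887842747 489.7295887842747 316.6203452069918 235.77806721763426 ['img', 'fx', 'fy', 'cx', 'cy', 'world_to_cam']
[[0.018, -1.0, 0.013, 22.176], [0.992, 0.019, 0.128, -485.732], [-0.129, 0.01, 0.992, -821.908], [0.0, 0.0, 0.0, 1.0]]
side 535.5541430378241 535.5541430378241 323.8008893859743 238.09444376520275 ['img', 'fx', 'fy', 'cx', 'cy', 'world_to_cam']
[[-0.778, -0.628, -0.01, 421.283], [0.54, -0.677, 0.501, -274.305], [-0.321, 0.384, 0.866, -733.724], [0.0, 0.0, 0.0, 1.0]]
wrist 401.19014905280085 401.19014905280085 320.20435603806055 238.89824155422536 ['img', 'fx', 'fy', 'cx', 'cy', 'world_to_cam']
[[0.267, 0.964, -0.001, -524.752], [-0.929, 0.257, -0.265, 34.176], [-0.255, 0.072, 0.964, -378.884], [0.0, 0.0, 0.0, 1.0]]
{'time_s': 0.15, 'joints': array([ 1.07760763e+00,  3.13312697e-01,  1.49825063e+00, -1.00011473e-05,
        1.33098683e+00, -2.23397394e-01]), 'dq': array([-0.00128866,  0.00022073, -0.00340501, -0.00078085,  0.0007791 ,
        0.00193493]), 'tau': array([ 2.08588724e-03, -4.12362456e+01, -2.59801966e+01, -1.78915666e-04,
        3.14903213e-03, -5.03313871e-06]), 'eef_pos': array([139.850159  , 505.83588223, 230.87551892]), 'ee_rot': array([-1.63338427e-04,  1.34485715e-01,  9.90915417e-01, -4.50052844e-04]), 'force': array([0.59941009, 0.83295956, 0.09783271]), 'wrist_torque': array([ 0.02713911, -0.02730898, -0.02889478]), 'grip_width': 0.9976357768400748}
```

View pics/top0.png

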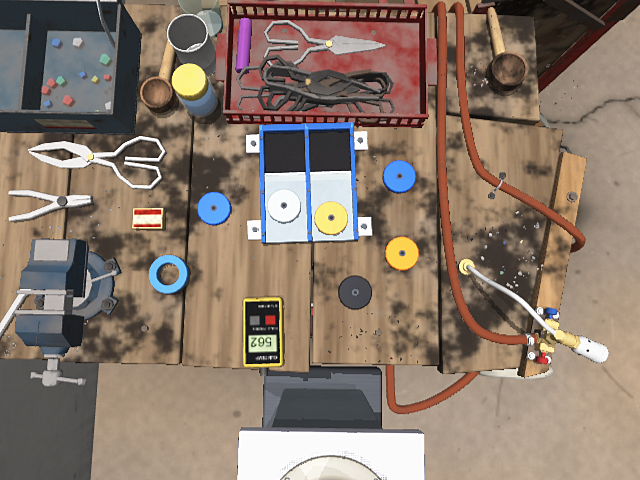

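View pics/side0.png

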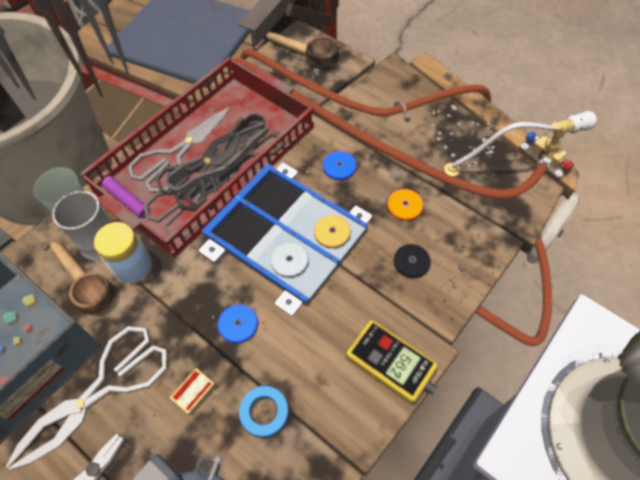

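The top view shows the fixture with pockets toward +x (image up). Its corners are near (260,127), (353,124), (357,240) and (263,243). The brass disc is in the right lane at (331,218) and the steel one in the left lane at (284,206). The side view agrees, with brass at (332,231). Next I measure both in world coordinates.

```bash
cat > m.py <<'E'
from h import *
def meas(n,zoff=26,box=None):
    c=optics.capture(n);im=c["img"];hsv=cv2.cvtColor(im,cv2.COLOR_BGR2HSV)
    out={}
    bl=cv2.inRange(hsv,(100,120,80),(125,255,255));ye=cv2.inRange(hsv,(20,90,120),(32,255,255))
    for nm,m in(("blue",bl),("yel",ye)):
        cs=[k for k in cv2.findContours(m,cv2.RETR_EXTERNAL,cv2.CHAIN_APPROX_NONE)[0] if cv2.contourArea(k)>250]
        out[nm]=cs
    return c,out
if __name__=="__main__":
  for n in("top","side"):
    c,o=meas(n)
    for k in o["blue"]:
        r=cv2.minAreaRect(k)
        print(n,"blue",cv2.contourArea(k),np.round(r[0]),np.round(r[1]))
        if min(r[1])>80:
            h=cv2.convexHull(k)[:,0].astype(float)
            w=np.array([onz(c,u,v,21)[:2] for u,v in h],np.float32)
            R=cv2.minAreaRect(w);print(" fixture top rect",R,np.round(cv2.boxPoints(R),1).tolist())
    for k in o["yel"]:
        w=np.array([onz(c,u,v,26)[:2] for u,v in k[:,0]],np.float32)
        e=cv2.fitEllipse(w); print(n,"yel",cv2.contourArea(k),np.round(k[:,0].mean(0)),np.round(e[0],1),np.round(e[1],1))
E
python3 m.py
```

```text
top blue 1135.5 [168. 274.] [38. 38.]
top blue 839.0 [214. 208.] [32. 33.]
top blue 801.5 [399. 176.] [32. 32.]
top blue 1543.0 [308. 182.] [117.  97.]
 fixture top rect ((585.25, 48.6250114440918), (215.1987762451172, 171.9359588623047), 3.025123357772827) [[473.29998779296875, 128.8000030517578], [482.29998779296875, -42.900001525878906], [697.2000122070312, -31.5], [688.2000122070312, 140.1999969482422]]
top yel 2633.5 [262. 331.] [318.9 121.1] [ 74.6 139.9]
top yel 738.0 [402. 253.] [ 458.7 -118.1] [53.4 54.2]
top yel 790.5 [331. 217.] [519.2   6.7] [56.1 56.6]
top yel 875.0 [189.  80.] [768.5 269.3] [61.6 63. ]
side blue 1837.5 [264. 412.] [47. 49.]
side blue 1146.0 [238. 324.] [37. 39.]
side blue 1936.5 [280. 226.] [126. 100.]
 fixture top rect ((584.53173828125, 50.21455764770508), (216.1709747314453, 174.99642944335938), 3.1799144744873047) [[471.79998779296875, 131.60000610351562], [481.5, -43.099998474121094], [697.2999877929688, -31.200000762939453], [687.5999755859375, 143.60000610351562]]
side blue 696.0 [340. 166.] [27. 33.]
side yel 3874.5 [391. 362.] [318.3 123.5] [ 78.5 143.5]
side yel 1182.5 [114. 240.] [783.2 243.3] [63.2 73.2]
side yel 777.0 [332. 230.] [518.3   7.5] [55.2 55.9]
side yel 595.5 [405. 203.] [ 454.7 -110.2] [50.3 51.1]
```

Fixture origin comes out near (587.7, 49.1) with yaw 3.05°. Brass is at about (518.8, 7), which is fixture (-71, -38). I'll stage behind it at about world (462, 3), with fingers shut and turned +0.32 rad.

Emit:
{"op": "play_rows", "data": {
  "plan": [
    [22,-35,0,0,0,0.025,-1],
    [22,-35,0,0,0,0.025,-1],
    [22,-35,0,0,0,0.025,-1],
    [22,-35,0,0,0,0.025,-1],
    [22,-35,0,0,0,0.025,-1]
  ]
}}

```text
time_s: 0.67
eef_pos: [247.5, 329.9, 229.3]
ee_rot: [-0.001, 0.064, 0.998, -0.0]
force: [1.2, -0.0, -0.4]
grip_width: 0.302
```

Emit:
{"op": "play_rows", "data": {
  "plan": [
    [22,-35,0,0,0,0.03,-1],
    [22,-35,0,0,0,0.03,-1],
    [22,-35,0,0,0,0.03,-1],
    [22,-35,0,0,0,0.03,-1],
    [22,-35,0,0,0,0.03,-1]
  ]
}}

```text
time_s: 1.08
eef_pos: [356.1, 151.7, 230.0]
ee_rot: [0.001, -0.015, 1.0, 0.0]
force: [0.3, 1.2, 0.1]
grip_width: 0.001
```

Emit:
{"op": "play_rows", "data": {
  "plan": [
    [22,-33,0,0,0,0.01,-1],
    [22,-33,0,0,0,0.01,-1],
    [22,-33,0,0,0,0,-1],
    [22,-33,0,0,0,0,-1],
    [16,-15,-20,0,0,0,-1]
  ]
}}

```text
time_s: 1.5
eef_pos: [465.2, -7.6, 213.1]
ee_rot: [0.005, -0.025, 1.0, -0.001]
force: [0.6, 0.8, 0.2]
grip_width: 0.0
```

Emit:
{"op": "play_rows", "data": {
  "plan": [
    [0,0,-35,0,0,0,-1],
    [0,0,-35,0,0,0,-1],
    [0,0,-35,0,0,0,-1],
    [0,0,-25,0,0,0,-1],
    [0,0,0,0,0,0,-1]
  ]
}}

```text
time_s: 1.92
eef_pos: [466.7, -13.1, 76.0]
ee_rot: [0.005, -0.021, 1.0, -0.002]
force: [-1.1, 1.2, -0.7]
grip_width: 0.003
```

Emit:
{"op": "play_rows", "data": {
  "plan": [
    [-5,17,0,0,0,0,-1],
    [0,0,-20,0,0,0,-1],
    [0,0,-20,0,0,0,-1],
    [0,0,-8,0,0,0,-1],
    [0,0,0,0,0,0,-1]
  ]
}}

```text
time_s: 2.33
eef_pos: [464.0, 4.2, 31.0]
ee_rot: [0.007, -0.021, 1.0, -0.002]
force: [-1.2, 0.2, 0.2]
grip_width: 0.005
```

```bash
python3 - <<'E'
from h import *
s=sense();print(s["eef_pos"],s["ee_rot"],s["force"])
a=optics.capture("side");b=optics.capture("wrist")
cv2.imwrite("pics/s1.png",cv2.resize(np.hstack([cv2.resize(a["img"][130:330,180:440],(520,400)),cv2.resize(b["img"],(533,400))]),(800,304)))
E
```

```text
[464.02060175   4.15531603  31.03723967] [ 0.00731982 -0.02068311  0.999757   -0.00213783] [-1.24843542  0.20116667  0.15515757]
```

View pics/s1.png

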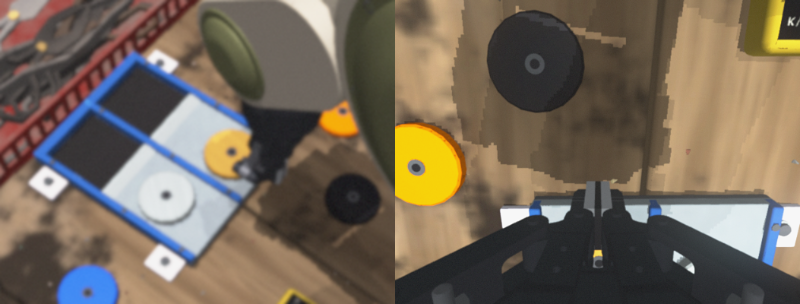

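The left half shows the fingers just behind the brass disc. The lane's near end is open and the steel disc is undisturbed. I'll level the tool, descend to z≈22, then push in small rows.

Emit:
{"op": "play_rows", "data": {
  "plan": [
    [0,0,-9,0,0.014,0,-1],
    [0,0,0,0,0,0,-1],
    [0,0,0,0,0,0,-1]
  ]
}}

```text
time_s: 2.68
eef_pos: [466.5, 3.3, 25.3]
ee_rot: [0.003, -0.021, 1.0, -0.003]
force: [0.6, -0.5, -1.4]
grip_width: 0.0
```

Emit:
{"op": "play_rows", "data": {
  "plan": [
    [0,0,-4,0,0.005,0,-1],
    [0,0,0,0,0,0,-1]
  ]
}}

```text
time_s: 2.85
eef_pos: [467.0, 3.1, 21.6]
ee_rot: [0.001, -0.02, 1.0, -0.003]
force: [-0.0, -0.1, -0.9]
grip_width: 0.002
```

Emit:
{"op": "play_rows", "data": {
  "plan": [
    [6,0.3,0.3,0,0,0,-1],
    [6,0.3,0.3,0,0,0,-1],
    [6,0.3,0,0,0,0,-1],
    [6,0.3,0,0,0,0,-1],
    [6,0.3,0,0,0,0,-1]
  ]
}}

```text
time_s: 3.27
eef_pos: [498.4, 5.0, 22.3]
ee_rot: [-0.001, -0.02, 1.0, -0.003]
force: [-2.8, 0.0, 1.2]
grip_width: 0.004
```

Emit:
{"op": "play_rows", "data": {
  "plan": [
    [6,0.5,0,0,0,0,-1],
    [6,0.5,0,0,0,0,-1],
    [6,0.5,0,0,0,0,-1],
    [6,0.4,0,0,0,0,-1],
    [0,0,0,0,0,0,-1]
  ]
}}

```text
time_s: 3.68
eef_pos: [525.8, 7.2, 22.2]
ee_rot: [-0.001, -0.021, 1.0, -0.003]
force: [-0.5, 1.1, 1.1]
grip_width: -0.0
```

```bash
python3 - <<'E'
from h import *
from m import meas
s=sense();print(s["eef_pos"],s["force"])
c,o=meas("side")
for k in o["yel"]:
    w=np.array([onz(c,u,v,26)[:2] for u,v in k[:,0]],np.float32); e=cv2.fitEllipse(w); print(np.round(e[0],1),np.round(e[1],1))
t=optics.capture("top")
cv2.imwrite("pics/s2.png",np.hstack([cv2.resize(c["img"][130:330,180:380],(400,400)),cv2.resize(t["img"][110:260,240:390],(400,400))]))
E
```

```text
[525.77317539   7.1806749   22.2421576 ] [-0.49471791  1.08106581  1.07064952]
[318.3 122.8] [ 77.4 142.5]
[783.7 243.1] [63.3 72.1]
```

View pics/s2.png

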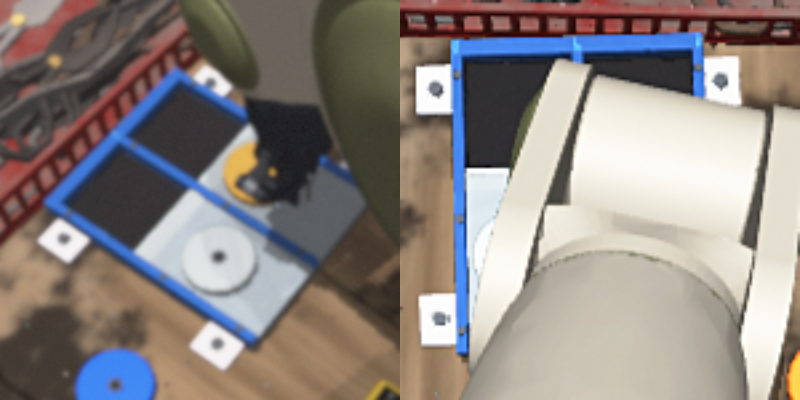

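The disc is being pushed in line, with its far edge nearing the lip and the steel disc untouched. Continuing.

Emit:
{"op": "play_rows", "data": {
  "plan": [
    [5,0.3,0,0,0,0,-1],
    [5,0.3,0,0,0,0,-1],
    [5,0.3,0,0,0,0,-1],
    [5,0.3,0,0,0,0,-1],
    [5,0.3,0,0,0,0,-1]
  ]
}}

```text
time_s: 4.2
eef_pos: [550.5, 8.9, 21.9]
ee_rot: [-0.003, -0.021, 1.0, -0.003]
force: [-3.3, -0.4, 1.6]
grip_width: -0.004
```

Emit:
{"op": "play_rows", "data": {
  "plan": [
    [5,0.3,0,0,0,0,-1],
    [5,0.3,0,0,0,0,-1],
    [5,0.3,0,0,0,0,-1],
    [3,0.1,0,0,0,0,-1],
    [0,0,0,0,0,0,-1]
  ]
}}

```text
time_s: 4.62
eef_pos: [570.9, 10.1, 21.8]
ee_rot: [-0.003, -0.021, 1.0, -0.002]
force: [-4.8, -0.0, 3.6]
grip_width: -0.001
```

Emit:
{"op": "play_rows", "data": {
  "plan": [
    [5,0.3,0.2,0,0,0,-1],
    [5,0.3,0.2,0,0,0,-1],
    [5,0.3,0,0,0,0,-1],
    [3,0.1,0,0,0,0,-1],
    [0,0,0,0,0,0,-1]
  ]
}}

```text
time_s: 5.03
eef_pos: [578.8, 11.0, 23.9]
ee_rot: [-0.019, -0.022, 1.0, -0.002]
force: [-0.5, -1.0, 2.2]
grip_width: 0.002
```

```bash
python3 - <<'E'
from h import *
c=optics.capture("side")
cv2.imwrite("pics/s3.png",cv2.resize(c["img"][130:330,180:380],(500,500)))
E
```

```text
(no output)
```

View pics/s3.png

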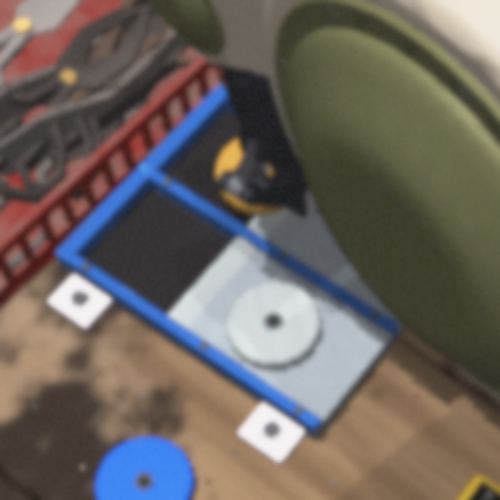

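The disc's visible part, around crop (240,170), looks to be in or over the pocket. The TCP moved only 8 mm of the 18 asked and tilted about 2°, so I'll check the joints and where the disc edges project.

```bash
python3 - <<'E'
from h import *
s=sense();print(s["eef_pos"],s["ee_rot"],s["joints"],s["force"],s["tau"].round(1))
c=optics.capture("side")
def W(fx,fy,z): 
    a=.0535;return [587.7+fx*np.cos(a)-fy*np.sin(a),49.1+fx*np.sin(a)+fy*np.cos(a),z]
im=c["img"].copy()
im=cv2.resize(im[150:270,220:340],(720,720),interpolation=cv2.INTER_CUBIC)
for fx,z,col in((45,17,(0,255,0)),(63,17,(255,0,255)),(24,26,(0,0,255))):
    p=[W(fx+30*np.cos(t),-39+30*np.sin(t),z) for t in np.linspace(0,6.28,60)]
    q=np.array([[(proj(c,x)[0]-220)*6,(proj(c,x)[1]-150)*6] for x in p],int)
    cv2.polylines(im,[q],True,col,1)
cv2.imwrite("pics/s4.png",cv2.resize(im,(600,600)))
E
```

```text
[579.41712274  11.0259107   23.84806067] [-0.0177377  -0.02180472  0.99960222 -0.00230696] [-0.17783389  0.68157016  1.51074113 -0.01388531  0.98318488 -1.78435643] [ 1.09070914 -0.46732573  0.28650945] [ -0.1 -51.4 -20.3  -0.1   0.4   0. ]
```

View pics/s4.png

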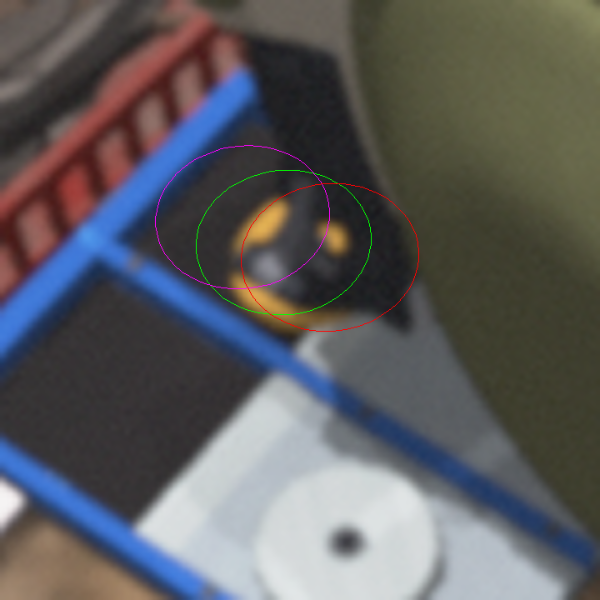

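The disc is tilted over the lip with its centre near x +27 in the fixture frame, between the red and green outlines. The soft arm was tipped back. I'll straighten it and push on a little more firmly, watching the force.

Emit:
{"op": "play_rows", "data": {
  "plan": [
    [0,0,-1,0,-0.03,0,-1],
    [6,0.3,0,0,0,0,-1],
    [6,0.3,0,0,0,0,-1]
  ]
}}

```text
time_s: 5.38
eef_pos: [593.0, 11.6, 22.5]
ee_rot: [-0.001, -0.021, 1.0, -0.003]
force: [-0.3, -0.4, -0.6]
grip_width: -0.001
```

```bash
cat > v.py <<'E'
from h import *
import sys
s=sense();print(s["time_s"],s["eef_pos"],s["force"])
c=optics.capture("side")
def W(fx,fy,z): 
    a=.0535;return [587.7+fx*np.cos(a)-fy*np.sin(a),49.1+fx*np.sin(a)+fy*np.cos(a),z]
im=cv2.resize(c["img"][150:270,220:340],(720,720),interpolation=cv2.INTER_CUBIC)
for fx,z,col in((45,17,(0,255,0)),(63,17,(255,0,255))):
    p=[W(fx+30*np.cos(t),-39+30*np.sin(t),z) for t in np.linspace(0,6.28,60)]
    q=np.array([[(proj(c,x)[0]-220)*6,(proj(c,x)[1]-150)*6] for x in p],int)
    cv2.polylines(im,[q],True,col,1)
cv2.imwrite(sys.argv[1],cv2.resize(im,(600,600)))
E
python3 v.py pics/s5.png
```

```text
5.3833 [592.99863143  11.61478507  22.45898063] [-0.26119756 -0.35943399 -0.57701501]
```

View pics/s5.png

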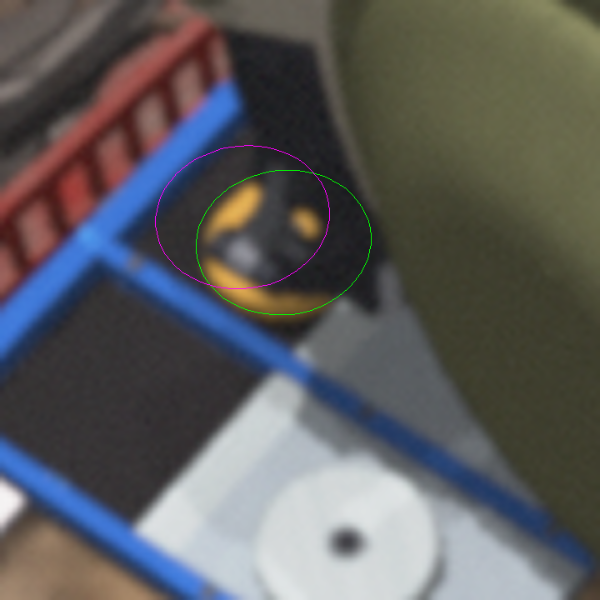

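It is now almost at the green outline, the nearest position where it can lie flat. I'll go a few mm more for certainty, then back off to look.

Emit:
{"op": "play_rows", "data": {
  "plan": [
    [4,0.2,0,0,0,0,-1],
    [3,0.2,0,0,0,0,-1],
    [0,0,0,0,0,0,-1]
  ]
}}

```text
time_s: 5.68
eef_pos: [603.5, 12.0, 22.4]
ee_rot: [0.001, -0.021, 1.0, -0.003]
force: [0.3, -0.5, 0.7]
grip_width: -0.0
```

Emit:
{"op": "play_rows", "data": {
  "plan": [
    [-15,-1,4,0,0,0,-1],
    [-20,-1,30,0,0,0,-1],
    [-25,0,33,0,0,0,-1],
    [-25,0,33,0,0,0,-1],
    [-25,0,33,0,0,0,-1]
  ]
}}

```text
time_s: 6.1
eef_pos: [490.0, 10.2, 151.2]
ee_rot: [-0.005, -0.021, 1.0, -0.002]
force: [0.8, -0.7, 1.1]
grip_width: -0.0
```

Emit:
{"op": "play_rows", "data": {
  "plan": [
    [-30,0,28,0,0,0,-1],
    [-30,0,28,0,0,0,-1],
    [-30,0,0,0,0,0,-1],
    [-30,0,0,0,0,0,-1],
    [0,0,0,0,0,0,-1]
  ]
}}

```text
time_s: 6.52
eef_pos: [365.9, 10.4, 215.1]
ee_rot: [0.002, -0.022, 1.0, -0.004]
force: [-0.2, -0.9, 0.3]
grip_width: -0.004
```

```bash
python3 v.py pics/s6.png; python3 - <<'E'
from h import *
from m import meas
for n in("side","top"):
  c,o=meas(n)
  for k in o["yel"]:
    w=np.array([onz(c,u,v,17)[:2] for u,v in k[:,0]],np.float32); e=cv2.fitEllipse(w)
    a=.0535;d=np.array(e[0])-[587.7,49.1];print(n,"fixture",np.round([d@[np.cos(a),np.sin(a)],d@[-np.sin(a),np.cos(a)]],1),np.round(e[1],1))
E
```

```text
6.5167 [365.94108776  10.43257984 215.08094283] [-0.16429815 -0.86230411  0.31112842]
side fixture [-264.    85.6] [ 79. 145.]
side fixture [212.1 181.6] [64.1 73.5]
side fixture [ 43.9 -39.1] [54.1 55.2]
top fixture [-289.7 -436.1] [23.  68.7]
top fixture [-136.5 -162.5] [52.2 54.7]
top fixture [ 44.9 -39.8] [55.7 56. ]
top fixture [196.8 212.6] [62.1 63.3]
```

View pics/s6.png

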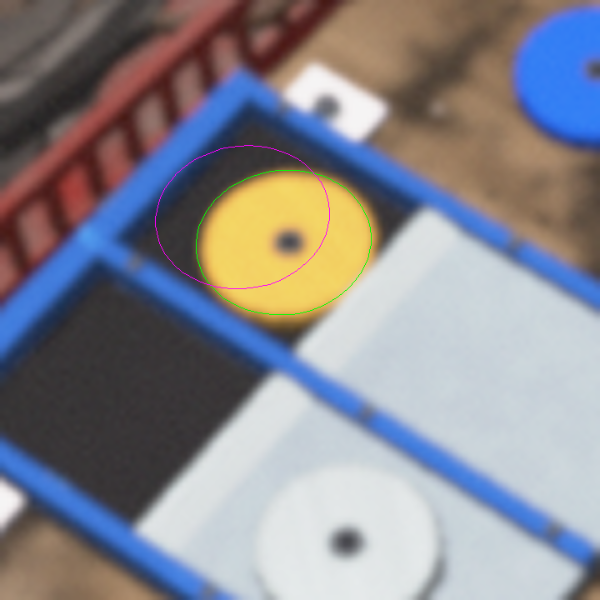

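The disc sits in the pocket: both views put its centre at fixture x≈44–45. It is close to the lip, so I'll check that the near rim isn't hung on it, by comparing near and far rim heights between the views with the flat steel disc as reference.

```bash
python3 - <<'E'
from h import *
from m import meas
a=.0535;U=np.array([np.cos(a),np.sin(a),0]);V=np.array([-np.sin(a),np.cos(a),0]);O=np.array([587.7,49.1,0])
C={n:optics.capture(n) for n in("top","side")}
def tri(p):
    A=[];b=[]
    M=np.zeros((3,3));r=np.zeros(3)
    for n,(u,v) in p.items():
        o,d=ray(C[n],u,v);d/=np.linalg.norm(d);P=np.eye(3)-np.outer(d,d);M+=P;r+=P@o
    return np.linalg.solve(M,r)
F=lambda w:np.round([(w-O)@U,(w-O)@V,w[2]],1)
for nm,f in(("brass",(44.5,-39,17)),("steel",None)):
    pts={}
    for n,c in C.items():
        hsv=cv2.cvtColor(c["img"],cv2.COLOR_BGR2HSV);g=cv2.cvtColor(c["img"],cv2.COLOR_BGR2GRAY)
        w0=O+44.5*U-39*V+[0,0,17] if f else onz(C["top"],284,206,26)
        u0,v0=map(int,np.round(proj(c,w0)))
        # hole: darkness-weighted centroid near the expected centre
        y,x=np.mgrid[v0-6:v0+7,u0-6:u0+7];p=g[v0-6:v0+7,u0-6:u0+7].astype(float)
        wt=np.clip(np.median(p)-20-p,0,None);h=((wt*x).sum()/wt.sum(),(wt*y).sum()/wt.sum());pts[n]=h
        if f:
            m=cv2.inRange(hsv,(20,90,120),(32,255,255))
            k=max((k for k in cv2.findContours(m,0,1)[0] if cv2.pointPolygonTest(k,(u0,v0),False)>=0),key=cv2.contourArea)
            w=np.array([onz(c,*q,17) for q in k[:,0].astype(float)])-O
            print(n,"extents fx",np.round([(w@U).min(),(w@U).max()],1),"fy",np.round([(w@V).min(),(w@V).max()],1))
    print(nm,"hole",F(tri(pts)))
# sensitivity of each view to height
for n,c in C.items():
    T=np.array(c["world_to_cam"]);o=-T[:3,:3].T@T[:3,3];w=O+44.5*U-39*V+[0,0,17];d=(o-w);print(n,"cam shift per mm height along fx,fy",np.round([-(d@U)/d[2],-(d@V)/d[2]],2))
E
```

```text
top extents fx [17.1 73.3] fy [-67.8 -11.3]
side extents fx [16.6 71.1] fy [-67.2 -11. ]
brass hole [ 44.9 -40.2  16.6]
steel hole [-45.9  43.9  25.7]
top cam shift per mm height along fx,fy [ 0.3  -0.05]
side cam shift per mm height along fx,fy [ 0.49 -0.49]
```

The brass hole sits 9.1 mm below the steel one, against 9.0 expected when it lies flat on the floor. It is flat, and the arm is clear. Handing in.

```bash
python3 -c "
from rig import *
s=sense();print(s['time_s'],s['force']);print(ctrl.finish_job())"
```

```text
6.7667 [0.7562463  0.53179111 0.60458121]
the job is handed in; nothing more can be done
None
```

The brass spacer is over the lip and lying flat in its pocket, and the job is handed in at about 6.8 s. I pushed it along its lane with shut fingers, tip about 6 mm above the deck.

- **Stall:** partway over the lip the push stalled, leaving the disc tilted and the tool tipped back about 2°. I straightened the tool and pushed on without trouble, and wrist readings after each move stayed at 5 N or less.
- **Flatness:** the brass top triangulates 9.1 mm below the steel disc's top; 9.0 mm is expected if it lies flat on the pocket floor.
- **Position:** the brass centre is at fixture x 44–45 and y about −40, right at the near end of the expected 45–63. The side view's 43.9 and the top view's 44.9 differ by about 1 mm, within the 2 mm calibration error.
- **Steel spacer and arm:** the steel disc looked unmoved in every picture. The arm ended about 200 mm clear of the fixture, touching nothing.

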